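# Screw the filler plug into the paint pressure pot

## Task

Close the small paint pressure pot on the bench: take the steel filler plug by its bar, set it upright in the pot's neck and gently back it anticlockwise until you feel its thread drop in, then screw it clockwise fully home, flange flat on the rim, and let go. Never force the thread, keep the plug upright all the way, and leave the jar, the cups and the bottle where they stand.

Things in the scene. Friction and masses are not known exactly. Their poses are not given: they have to be found in the camera images.
- plug: Loose steel filler plug, 59 mm tall, 0.28 to 0.42 kg, upright on the bench. Origin: centre of its underside, z up its axis. Shank 33 mm in diameter, 27 mm long (lowest 4 mm: 29 mm in diameter), then a flange 63 mm in diameter from z = 27 to 33 mm, then the grip bar on the flange up to z = 59 mm.
- lugs (a point): On the plug's axis, 7 mm above its underside, at the level of its three thread lugs: round stubs 6 mm thick that stick out of the shank to 22.5 mm from the axis, at 0, 120 and 240 degrees from the plug's x axis.
- flange (a point): Centre of the underside of the plug's flange, 27 mm above the plug's underside; axes as the plug.
- bar (a point): Middle of the plug's grip bar, 46 mm above the plug's underside. The bar is 50 mm long along x, 12 mm thick along y (grip across y) and 26 mm tall, rising straight from the flange. Axes as the plug.
- pot: Fixed paint pressure pot: aluminium drum 128 mm in diameter, lid 140 mm in diameter up to 110 mm (clamps and gauge on it stay below 126 mm), on it a round steel filler neck, 66 mm outside, up to 145 mm. Origin: centre of its underside on the bench, z up. Its yaw tells nothing about the thread.
- mouth (a point): Centre of the neck's rim, 145 mm above the bench. Bore 49 mm. A sprung seal ring (51 to 59 mm wide) stands 3 mm proud of the rim: 5 N to start it, 10 N when the flange is flat on the rim. The flange stands above the rim by: 14 mm with the lugs on the land over the thread (18 on the blunt starts, where it would tip: set it anew), 4 to 7 mm once dropped, 0 home.
- land (a point): On the neck's axis, 9 mm below the rim: the flat land over the right-hand thread (37 mm bore). It has three start gaps 36 degrees wide, 120 degrees apart, at an unknown angle. Turned anticlockwise from above, at most 120 degrees, the plug drops 7 to 10 mm into them by its own weight, then stops hard: turn no further. Clockwise on the land the lugs jam on the blunt starts.
- thread_mid (a point): On the neck's axis, 22 mm below the rim, in the thread. From the drop, 60 to 95 degrees clockwise draw the plug down against the seal (0.05 to 0.2 N m) until it is firm on the rim (stop at 0.25 to 0.4 N m); friction holds it when let go. Over 80 N between plug and pot counts as forced; a turning moment acts on the lugs 20 mm from the axis.
- paint_jar: Bystander: amber glass jar with a black cap, 56 mm in diameter, 75 mm tall; origin at the centre of its underside.
- cups: Bystander: stack of paper cups, 74 mm in diameter, 120 mm tall; origin at the centre of its underside.
- solvent: Bystander: white plastic bottle, 60 mm in diameter, 150 mm tall; origin at the centre of its underside.
There are look-alikes about, which are no part of the job. Of the things that look like the plug, take the one that is farthest to the robot's left at the start.

How it is judged:
On the way, in this order (a step that is already met when the one before it is completed fails the run):
1. the plug stands in the neck and its thread starts have dropped: flange 2.5 to 9 mm above the rim (horizontal distance between flange and mouth below 0.005 m and angle between plug's own z axis and vertical below 0.12 rad and z of flange in the frame of mouth between 0.0025 and 0.009 m), for 0.1 s.
2. the plug is screwed home: flange within 1.3 mm of the rim (horizontal distance between flange and mouth below 0.005 m and angle between plug's own z axis and vertical below 0.12 rad and z of flange in the frame of mouth below 0.0013 m), for 0.2 s.
At the end, for the whole second after the job is handed in: The plug is at rest in the pot's neck, screwed home: flange within 1.3 mm of the rim against the springy seal, centred within 5 mm, level within 3 degrees, released (horizontal distance between flange and mouth below 0.005 m and angle between plug's own z axis and vertical below 0.05 rad and z of flange in the frame of mouth between -0.003 and 0.0013 m and linear speed of plug below 0.01 m/s); the robot touches nothing.
It fails at once if the thread is forced: more than 80 N between plug and pot (contact force between plug and pot above 80 N).
It fails at once if the plug is tipped by more than 30 degrees (angle between plug's own z axis and vertical above 0.52 rad).
It fails at once if the jar is shifted by more than 30 mm (distance of paint_jar from where it was at the start of the episode above 0.03 m).
It fails at once if the stack of cups is shifted by more than 30 mm (distance of cups from where it was at the start of the episode above 0.03 m).
It fails at once if the bottle is shifted by more than 30 mm (distance of solvent from where it was at the start of the episode above 0.03 m).
It also fails if it takes over 64 s, if anything falls off the work surface, if the arm or the gripper's body presses on something with over 40 N, if the wrist force passes 120 N, or if a joint passes its speed limit or range.

## Robot

A 7-joint arm with a two-finger parallel gripper is mounted at the origin on the work surface. World frame = base frame: x ahead of the robot, y to its left, z up, the work surface at z = 0. Lengths are in m, angles in rad, forces in N, time in s.
With the tool pointing down it reaches from about 0.4 to 0.875 m from the base axis. Payload 6.5 kg.
Tool frame: the origin (TCP) lies at the very end of the fingers, on their centre line; the grasp point (between the pads) lies 19 mm behind it; z points along the fingers, y is the line along which they close (so a half turn about z gives the same grasp; the last joint's range is limited). The gripper opens to 88 mm and grips with 3 to 60 N. Pads are 18 mm wide; open, the fingers measure 123 mm over their backs; the gripper's body (75 mm by 187 mm) begins 45 mm behind the grasp point.
Start: joints at [-0.066, 0.536, -0.004, 1.538, 0.003, 1.067, -0.071], TCP at [0.65, 0, 0.239] pointing down, gripper open.
Joint ranges: [-2.7, 2.7], [-0.37, 2.16], [-1.27, 1.26], [0.24, 2.4], [-1.31, 4.45], [0.19, 1.91], [-2.76, 2.76]. Speed limits (rad/s): [2.39, 2.39, 3.14, 3.14, 3.14, 3.14, 3.14].

## Interface

Orientations are given as a unit quaternion [x, y, z, w].
In Python, from plant import bot gives the robot as it stands.
- The arm moves only by the tool drive_tool, never from a script. Its argument "series" is a list of rows, each an object of numbers: "dx", "dy", "dz": the shift along the tool's x, y, z in mm; "ax", "ay", "az": the turn, a rotation vector about the tool's x, y, z in degrees; "fingers": the closure, from 0 (fully open) to 1 (shut). A call has 1 to 8 rows; each row is the pose to reach, as a shift and turn from the pose commanded when the call began, along the tool's axes at that moment; what a row does not reach only later rows make up. A row lasts 1/8 s, in which the tool goes at most 62.5 mm and 10.7 degrees, less where a joint would pass 70% of its speed; a pose out of reach is approached as far as the arm can. A call with a gripper value outside its range is refused whole. The fingers move at their own pace and stop on an object; "grip_force" is the grip in N (left out, the last holds). Time passes only in rows, so rows that repeat a pose let the fingers close. It gives the time, the measured TCP pose, the force, the opening and the grip force at its end, in the units of the state.
- bot.state(): the state, without advancing time (a new reading comes with each control period).
- bot.read_camera(name): name is "scene" or "side" or "wrist"; returns (picture, depth): 400x640x3 uint8, red, green, blue; 400x640 float32, m along the optical axis (not along the pixel's ray), 0 where there is no reading.
- bot.calibration(name): a dict with "fx", "fy", "cx", "cy" (pixels), "R" (3x3) and "t" (3): a world point X has camera coordinates R X + t. Camera axes: x right, y down, z forward; pixel columns grow to the right and rows downward; lengths in m; the calibration is good to about 2 mm. A picture is of the moment at which its call begins: read the wrist's pose just before it. calibration takes no time and is no camera call; for the wrist camera it gives the pose at the moment of the call.
- bot.hand_in(): hands the job in; it is judged then, once.
The state is a dict: "clock": time; "joint_positions": joint angles; "joint_vel": joint speeds; "joint_efforts": joint torques, N m; "position": TCP position; "ee_rot": TCP orientation; "wrist_force": force on the tool from outside, world axes, zero at the start; "torque": the same for the moment, N m; "width": finger opening in m; "gripper_force": force on a finger pad.
Only numpy, scipy, OpenCV 4.12 (cv2) and the standard library are available. Lean on these libraries where they do the work, as an engineer would, in place of code of your own. Each camera call takes 0.05 s, during which the arm holds its last target. There are 200 camera calls.

## Working session

There is one attempt and no reset: what is moved stays moved. The work goes in short steps, Python scripts to look and compute and a tool call to move; the robot and the scene stay as the last step left them, time stands still between calls to the robot, and variables do not carry over. Pictures are saved under pics/ and viewed, at most 10 in all, crops included, and the job is handed in when it is done.

Besides the shell and the picture viewer there is one more tool, called after ">>>" in YAML: its name, and indented under it one key for each argument. drive_tool: Moves the arm, as the interface text tells. Its arguments: {"type":"object","properties":{"series":{"type":"array","items":{"type":"object","properties":{"dx":{"type":"number"},"dy":{"type":"number"},"dz":{"type":"number"},"ax":{"type":"number"},"ay":{"type":"number"},"az":{"type":"number"},"fingers":{"type":"number"}}}},"grip_force":{"type":"number"}},"required":["series"]}

```bash
mkdir -p pics; ls
cat > h.py <<'E'
import numpy as np, cv2
from plant import bot
def snap(n):
    c=bot.calibration(n); p,d=bot.read_camera(n)
    np.savez(f'{n}.npz',p=p,d=d,**{k:np.array(c[k]) for k in c}); return p,d
def cloud(n):
    z=np.load(f'{n}.npz'); d=z['d']; v,u=np.indices(d.shape)
    P=np.stack([(u-z['cx'])/z['fx']*d,(v-z['cy'])/z['fy']*d,d],-1)
    W=(P-z['t'])@z['R']; W[d==0]=np.nan
    return W
E
python3 - <<'E'
from h import *
for n in ('scene','side'):
    p,d=snap(n); cv2.imwrite(f'pics/{n}0.png',p[:,:,::-1])
s=bot.state(); print(s)
E
```

```text
pics
{'clock': 0.1, 'joint_positions': array([-0.06621434,  0.53706911, -0.00442402,  1.53874297,  0.00263509,
        1.06731275, -0.0711854 ]), 'joint_vel': array([ 1.60723235e-04, -3.04092493e-03, -8.15398438e-07, -3.01989542e-03,
       -3.41653221e-04, -1.38262345e-03, -7.90087648e-04]), 'joint_efforts': array([ 3.46889319e-03, -5.72081137e+01,  9.94492471e-01, -2.52229267e+01,
       -5.61024144e-02,  1.35207170e-02,  4.56839609e-05]), 'position': array([ 6.49457670e-01, -2.20474620e-05,  2.37952868e-01]), 'ee_rot': array([ 7.07069455e-01,  7.07143693e-01, -5.90724922e-04, -4.83753960e-04]), 'wrist_force': array([-0.20635933,  0.42944964, -0.96862402]), 'torque': array([-0.03481199,  0.01787798, -0.02105076]), 'gripper_force': 0.0, 'width': 0.08808178659082956}
```

View pics/scene0.png

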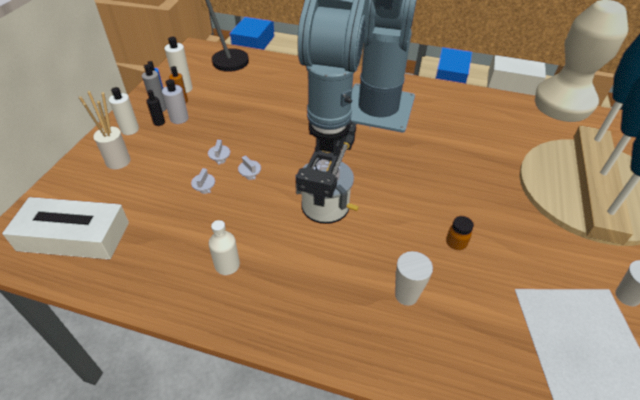

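View pics/side0.png

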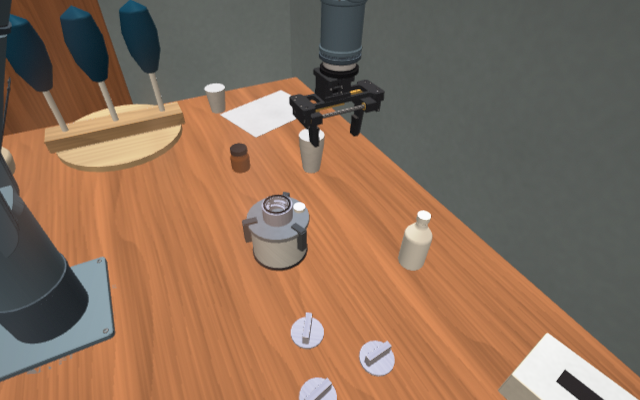

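Three look-alike plugs: in the scene view at (219,152), (203,182) and (249,168), in the side view at (307,332), (377,357) and (318,393). The pot is at about (327,190) in the scene view and (277,205) in the side view.

Run:
```python
from h import *
for n,pts in (('scene',[(219,152),(203,182),(249,168),(225,255),(411,270),(460,230)]),('side',[(307,332),(377,357),(318,393),(277,203),(415,240),(311,140),(239,155)])):
    W=cloud(n)
    for u,v in pts: print(n,u,v,np.nanmedian(W[v-2:v+3,u-2:u+3].reshape(-1,3),0).round(3))
# plug bars: pts z 0.05-0.062, flange z .028-.036
for n in('scene','side'):
    W=cloud(n).reshape(-1,3)
    W=W[np.isfinite(W).all(1)]
    m=(W[:,2]>.025)&(W[:,2]<.075)&(abs(W[:,0]-.6)<.3)&(abs(W[:,1])<.45)
    Q=W[m]; im=np.zeros((600,900),np.uint8)
    im[((Q[:,0]-.3)*1000).astype(int).clip(0,599),((Q[:,1]+.45)*1000).astype(int).clip(0,899)]=255
    im=cv2.morphologyEx(im,cv2.MORPH_CLOSE,np.ones((9,9)))
    k,l,st,ce=cv2.connectedComponentsWithStats(im)
    for i in range(1,k):
        if st[i,4]>300: print(n,'comp x,y',ce[i][1]/1000+.3,ce[i][0]/1000-.45,'size xy',st[i,3],st[i,2])
    # rim
    q=W[(W[:,2]>.138)&(W[:,2]<.152)&(abs(W[:,0]-.6)<.2)&(abs(W[:,1])<.3)]
    print(n,'rim',len(q),np.median(q,0).round(3),q.min(0).round(3),q.max(0).round(3))
```

```text
scene 219 152 [ 0.417 -0.382  0.042]
scene 203 182 [ 0.539 -0.373  0.037]
scene 249 168 [ 0.454 -0.274  0.041]
scene 225 255 [ 0.768 -0.197  0.077]
scene 411 270 [0.715 0.207 0.12 ]
scene 460 230 [0.531 0.303 0.073]
side 307 332 [ 0.437 -0.296  0.057]
side 377 357 [ 0.527 -0.388  0.051]
side 318 393 [ 0.406 -0.396  0.058]
side 277 203 [ 0.497 -0.026  0.131]
side 415 240 [ 0.725 -0.23   0.097]
side 311 140 [ 0.594 -0.001  0.251]
side 239 155 [0.505 0.285 0.063]
scene comp x,y 0.4086356372353176 -0.38942429085097885 size xy 64 63
scene comp x,y 0.44682711555959964 -0.28048271155595994 size xy 68 63
scene comp x,y 0.49857544757033245 0.031462915601023045 size xy 27 32
scene comp x,y 0.5116313799621928 0.3073416824196597 size xy 54 55
scene comp x,y 0.5340329972502291 -0.37607516040329975 size xy 63 65
scene comp x,y 0.5410801963993453 -0.029337152209492623 size xy 34 116
scene comp x,y 0.7257807606263982 0.20895749440715877 size xy 28 64
scene rim 187 [ 0.742 -0.206  0.147] [ 0.462 -0.227  0.138] [ 0.76  -0.011  0.152]
side comp x,y 0.4092211956521739 -0.3852146739130435 size xy 62 49
side comp x,y 0.4631996434937611 -0.08873440285204992 size xy 115 91
side comp x,y 0.4425819783197832 -0.28379878048780494 size xy 63 65
side comp x,y 0.5099266963843486 0.30153987122337783 size xy 56 55
side comp x,y 0.5309952005485087 -0.38264484058964693 size xy 63 63
side comp x,y 0.6919728752260398 0.1878065099457505 size xy 62 45
side rim 491 [ 0.503 -0.068  0.145] [ 0.455 -0.23   0.138] [ 0.761 -0.014  0.151]
```

Robot's left is +y, so the target is the plug near (0.445, -0.282). I'll look at the neck with the wrist camera on the way.

>>> drive_tool:
  series:
    - {"dx": -12,"dy": -40,"dz": -15}
    - {"dx": -25,"dy": -80,"dz": -30}
    - {"dx": -35,"dy": -120,"dz": -45}
    - {"dx": -45,"dy": -150,"dz": -60}
    - {"dx": -45,"dy": -150,"dz": -60}
    - {"dx": -45,"dy": -150,"dz": -60}

```text
validation failed for argument at $.se...
```

Run:
```python
from h import *
s=bot.state(); print(s['clock'],s['position'],s['joint_positions'].round(3))
p,d=snap('wrist'); cv2.imwrite('pics/w1.png',p[:,:,::-1])
z=np.load('wrist.npz'); print('cam pos',-z['R'].T@z['t'],z['R'].round(3).tolist())
W=cloud('wrist'); print(np.isfinite(W[...,2]).mean())
m=(abs(W[...,2]-.145)<.006)
v,u=np.nonzero(m); print(u.min(),u.max(),v.min(),v.max())
for n in('scene','side','wrist'):
    W=cloud(n).reshape(-1,3)
    m=(abs(W[:,0]-.495)<.06)&(abs(W[:,1]+.045)<.06)
    # bar cloud
    b=(abs(W[:,0]-.445)<.045)&(abs(W[:,1]+.282)<.045)&(abs(W[:,2]-.059)<.006)
    q=W[b]; 
    if len(q)>20:
        r=cv2.minAreaRect((q[:,:2]*1000).astype(np.float32)); print(n,'bar',len(q),r)
    q=W[m&(abs(W[:,2]-.145)<.007)]
    if len(q)>10: print(n,'rim',len(q),cv2.minEnclosingCircle((q[:,:2]*1000).astype(np.float32)))
```

```text
0.1 [ 6.49457670e-01 -2.20474620e-05  2.37952868e-01] [-0.066  0.537 -0.004  1.539  0.003  1.067 -0.071]
cam pos [0.64927821 0.0769628  0.38354244] [[1.0, 0.0, -0.001], [0.0, -0.955, 0.295], [-0.001, -0.295, -0.955]]
0.9962109375
97 174 214 282
scene bar 66 ((442.8084411621094, -280.54351806640625), (52.2962532043457, 14.889641761779785), 58.32823181152344)
scene rim 62 ((490.6056213378906, -42.79163360595703), 32.36330032348633)
side bar 171 ((443.3240966796875, -282.6949157714844), (50.76658630371094, 12.02208137512207), 55.40822219848633)
side rim 347 ((488.8733215332031, -45.829620361328125), 33.689579010009766)
wrist bar 77 ((452.23291015625, -269.0037536621094), (20.778751373291016, 8.624492645263672), 62.16706466674805)
wrist rim 2022 ((486.20477294921875, -43.707366943359375), 33.86578369140625)
```

View pics/w1.png

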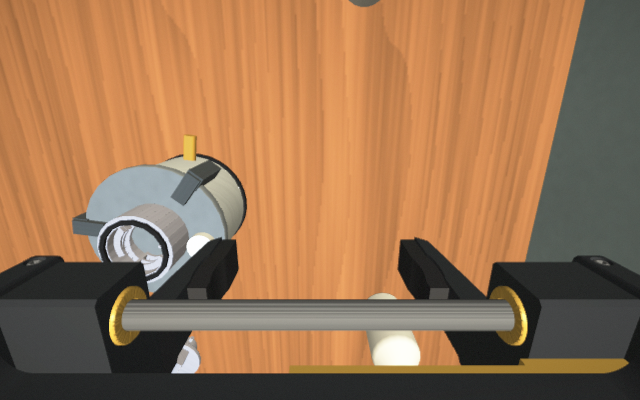

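The wrist view shows the pot's neck at about (137,247). The move was refused, so I'll fill in every field.

>>> drive_tool:
  grip_force: 20
  series:
    - {"dx": -12,"dy": -40,"dz": -5,"ax": 0,"ay": 0,"az": 0,"fingers": 0}
    - {"dx": -25,"dy": -80,"dz": -10,"ax": 0,"ay": 0,"az": 0,"fingers": 0}
    - {"dx": -35,"dy": -120,"dz": -20,"ax": 0,"ay": 0,"az": 0,"fingers": 0}
    - {"dx": -45,"dy": -160,"dz": -20,"ax": 0,"ay": 0,"az": 0,"fingers": 0}
    - {"dx": -45,"dy": -160,"dz": -20,"ax": 0,"ay": 0,"az": 0,"fingers": 0}
    - {"dx": -45,"dy": -160,"dz": -20,"ax": 0,"ay": 0,"az": 0,"fingers": 0}

```text
clock: 0.9
position: [0.4907, -0.0448, 0.259]
ee_rot: [0.707, 0.707, 0.0, 0.0]
wrist_force: [-0.0, -0.4, 1.2]
width: 0.0882
gripper_force: 0.0
```

Run:
```python
from h import *
s=bot.state(); print(s['clock'],s['position'],s['joint_positions'].round(3),s['joint_vel'].round(3))
p,d=snap('wrist'); cv2.imwrite('pics/w2.png',p[:,:,::-1])
W=cloud('wrist').reshape(-1,3)
q=W[(np.hypot(W[:,0]-.488,W[:,1]+.044)<.045)&(abs(W[:,2]-.146)<.006)]
print(len(q),cv2.minEnclosingCircle((q[:,:2]*1000).astype(np.float32)),q.mean(0),np.percentile(q[:,2],[5,50,95]))
# fit of outer circle: farthest per angle bin
c=q.mean(0)[:2]
for _ in range(5):
    a=np.arctan2(q[:,1]-c[1],q[:,0]-c[0]); r=np.hypot(q[:,1]-c[1],q[:,0]-c[0])
    b=((a+np.pi)/(2*np.pi)*36).astype(int)
    e=np.array([q[b==i][np.argsort(r[b==i])[-2]] for i in range(36) if (b==i).sum()>3])
    A=np.c_[2*e[:,:2],np.ones(len(e))]; s=np.linalg.lstsq(A,(e[:,:2]**2).sum(1),rcond=None)[0]; c=s[:2]
print(len(e),c,np.sqrt(s[2]+c@c))
```

```text
0.9 [ 0.49072524 -0.04476486  0.25895498] [ 0.005  0.244 -0.006  1.925  0.002  0.972 -0.002] [-0.006  0.018 -0.004 -0.018 -0.     0.001 -0.   ]
1963 ((485.89312744140625, -44.170162200927734), 33.44795227050781) [ 0.48593192 -0.04278178  0.14570197] [0.14213965 0.14551509 0.1484248 ]
36 [ 0.48595162 -0.04401496] 0.03296515846009895
```

View pics/w2.png

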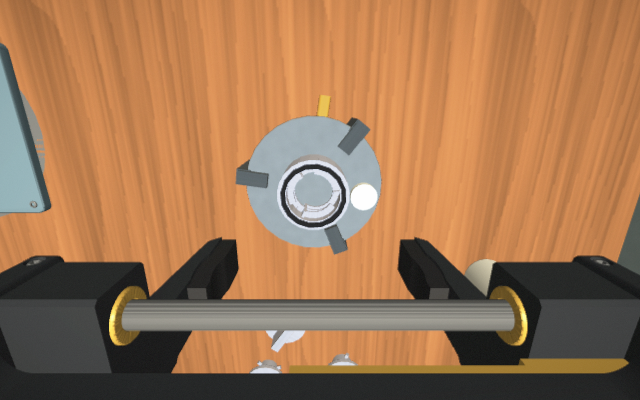

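The neck is at (315,193) in the wrist view, with fitted outer radius 33.0 mm (expected 33) and top at 0.1455 m. Next I'll go over the target plug.

>>> drive_tool:
  series:
    - {"dx": -60,"dy": -12,"dz": 0,"ax": 0,"ay": 0,"az": 0,"fingers": 0}
    - {"dx": -118,"dy": -24,"dz": 0,"ax": 0,"ay": 0,"az": 0,"fingers": 0}
    - {"dx": -176,"dy": -36,"dz": 20,"ax": 0,"ay": 0,"az": 0,"fingers": 0}
    - {"dx": -232,"dy": -47,"dz": 40,"ax": 0,"ay": 0,"az": 0,"fingers": 0}
    - {"dx": -237,"dy": -47,"dz": 60,"ax": 0,"ay": 0,"az": 0,"fingers": 0}
    - {"dx": -237,"dy": -47,"dz": 60,"ax": 0,"ay": 0,"az": 0,"fingers": 0}
    - {"dx": -237,"dy": -47,"dz": 60,"ax": 0,"ay": 0,"az": 0,"fingers": 0}

```text
clock: 1.82
position: [0.4442, -0.2812, 0.1991]
ee_rot: [0.706, 0.708, 0.0, 0.0]
wrist_force: [-0.2, 0.2, 0.2]
width: 0.0882
gripper_force: 0.0
```

Run:
```python
from h import *
z=np.load('wrist.npz')['p']; crop=cv2.resize(z[145:240,265:365,::-1],(400,380),interpolation=cv2.INTER_CUBIC)
s=bot.state(); print(s['clock'],s['position'],s['joint_positions'].round(3),s['joint_vel'].round(3))
p,d=snap('wrist')
crop2=cv2.resize(p[110:270,240:400,::-1],(380,380),interpolation=cv2.INTER_CUBIC)
cv2.imwrite('pics/w3.png',np.hstack([crop,crop2]))
W=cloud('wrist').reshape(-1,3)
near=np.hypot(W[:,0]-.4435,W[:,1]+.2815)<.045
q=W[near&(W[:,2]>.052)&(W[:,2]<.066)]; print(len(q),cv2.minAreaRect((q[:,:2]*1000).astype(np.float32)),np.median(q[:,2]))
q=W[near&(W[:,2]>.026)&(W[:,2]<.04)]; print(len(q),cv2.minEnclosingCircle((q[:,:2]*1000).astype(np.float32)),np.median(q[:,2]))
```

```text
1.825 [ 0.44421938 -0.28117278  0.19912904] [ 0.377  0.376  0.127  1.91  -0.062  0.858  0.538] [-0.005 -0.015  0.     0.001  0.002 -0.003  0.003]
619 ((440.8812561035156, -281.39569091796875), (50.063568115234375, 12.104487419128418), 55.71113204956055) 0.058496962729299114
1874 ((440.9029541015625, -281.43353271484375), 31.404918670654297) 0.03255598634252853
```

View pics/w3.png

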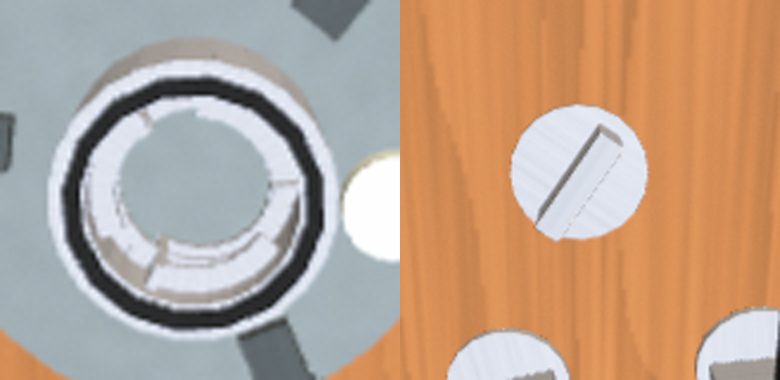

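The left crop shows the start gaps' edges near 3, 123 and 242° (image centre 195,190), with the gaps just clockwise of them. On the right, the bar lies at 55.7° in the world, centred in the flange. Rotate +34.3° about the tool z and descend.

>>> drive_tool:
  series:
    - {"dx": 0,"dy": -1,"dz": 20,"ax": 0,"ay": 0,"az": 10,"fingers": 0}
    - {"dx": 0,"dy": -2,"dz": 40,"ax": 0,"ay": 0,"az": 20,"fingers": 0}
    - {"dx": 0,"dy": -2,"dz": 60,"ax": 0,"ay": 0,"az": 30,"fingers": 0}
    - {"dx": 0,"dy": -2,"dz": 85,"ax": 0,"ay": 0,"az": 34.3,"fingers": 0}
    - {"dx": 0,"dy": -2,"dz": 105,"ax": 0,"ay": 0,"az": 34.3,"fingers": 0}
    - {"dx": 0,"dy": -2,"dz": 105,"ax": 0,"ay": 0,"az": 34.3,"fingers": 0}

```text
clock: 2.62
position: [0.4412, -0.2808, 0.0934]
ee_rot: [0.884, 0.468, -0.0, -0.001]
wrist_force: [0.7, 0.1, 0.3]
width: 0.0879
gripper_force: 0.0
```

Run:
```python
from h import *
s=bot.state(); print(s['clock'],s['position'],s['ee_rot'].round(3),s['joint_positions'].round(3))
from scipy.spatial.transform import Rotation as Ro
R=Ro.from_quat(s['ee_rot']).as_matrix(); print(R.round(3).tolist())
p,d=snap('wrist')
W=cloud('wrist').reshape(-1,3)
near=np.hypot(W[:,0]-.4425,W[:,1]+.2815)<.045
for lo,hi in((.052,.066),(.026,.04)):
    q=W[near&(W[:,2]>lo)&(W[:,2]<hi)]
    if len(q)>9:
        r=cv2.minAreaRect((q[:,:2]*1000).astype(np.float32)); print(len(q),r,cv2.minEnclosingCircle((q[:,:2]*1000).astype(np.float32)))
        print('tool off',((np.r_[r[0],0]/1000-s['position'])@R*1000)[:2])
```

```text
2.625 [ 0.44124739 -0.28084349  0.09340843] [ 0.884  0.468 -0.    -0.001] [ 0.307  0.547  0.222  1.983 -0.196  0.633  0.06 ]
[[0.562, 0.827, -0.001], [0.827, -0.562, 0.001], [0.0, -0.001, -1.0]]
1312 ((441.12371826171875, -281.41259765625), (50.107383728027344, 11.931872367858887), 56.138648986816406) ((441.37103271484375, -281.6093444824219), 25.459882736206055)
tool off [-0.56552051  0.34409945]
4054 ((441.6265563964844, -280.8116149902344), (61.13483810424805, 62.676483154296875), 57.099002838134766) ((441.03680419921875, -281.4979248046875), 31.539995193481445)
tool off [0.2141649 0.4223108]
```

>>> drive_tool:
  grip_force: 25
  series:
    - {"dx": 0,"dy": 0,"dz": 25,"ax": 0,"ay": 0,"az": 0,"fingers": 0}
    - {"dx": 0,"dy": 0,"dz": 45,"ax": 0,"ay": 0,"az": 0,"fingers": 0.3}
    - {"dx": 0,"dy": 0,"dz": 56,"ax": 0,"ay": 0,"az": 0,"fingers": 0.5}
    - {"dx": 0,"dy": 0,"dz": 56,"ax": 0,"ay": 0,"az": 0,"fingers": 1}
    - {"dx": 0,"dy": 0,"dz": 56,"ax": 0,"ay": 0,"az": 0,"fingers": 1}
    - {"dx": 0,"dy": 0,"dz": 56,"ax": 0,"ay": 0,"az": 0,"fingers": 1}
    - {"dx": 0,"dy": 0,"dz": 56,"ax": 0,"ay": 0,"az": 0,"fingers": 1}
    - {"dx": 0,"dy": 0,"dz": 56,"ax": 0,"ay": 0,"az": 0,"fingers": 1}

```text
clock: 3.68
position: [0.4411, -0.2821, 0.0379]
ee_rot: [0.884, 0.467, 0.0, 0.0]
wrist_force: [0.9, -0.4, -0.2]
width: 0.0203
gripper_force: 0.0
```

Still closing. I'll wait for the grip, then lift.

>>> drive_tool:
  series:
    - {"dx": 0,"dy": 0,"dz": 0,"ax": 0,"ay": 0,"az": 0,"fingers": 1}
    - {"dx": 0,"dy": 0,"dz": 0,"ax": 0,"ay": 0,"az": 0,"fingers": 1}
    - {"dx": 0,"dy": 0,"dz": 0,"ax": 0,"ay": 0,"az": 0,"fingers": 1}
    - {"dx": 0,"dy": 0,"dz": 0,"ax": 0,"ay": 0,"az": 0,"fingers": 1}
    - {"dx": 0,"dy": 0,"dz": -20,"ax": 0,"ay": 0,"az": 0,"fingers": 1}
    - {"dx": 0,"dy": 0,"dz": -60,"ax": 0,"ay": 0,"az": 0,"fingers": 1}
    - {"dx": 0,"dy": 0,"dz": -120,"ax": 0,"ay": 0,"az": 0,"fingers": 1}
    - {"dx": 0,"dy": 0,"dz": -180,"ax": 0,"ay": 0,"az": 0,"fingers": 1}

```text
clock: 4.68
position: [0.4401, -0.2814, 0.2188]
ee_rot: [0.884, 0.467, -0.001, -0.001]
wrist_force: [2.1, -0.2, -3.2]
width: 0.0117
gripper_force: 25.0
```

>>> drive_tool:
  series:
    - {"dx": 0,"dy": 0,"dz": -10,"ax": 0,"ay": 0,"az": 0,"fingers": 1}
    - {"dx": 0,"dy": 0,"dz": -10,"ax": 0,"ay": 0,"az": 0,"fingers": 1}
    - {"dx": 0,"dy": 0,"dz": -10,"ax": 0,"ay": 0,"az": 0,"fingers": 1}

```text
clock: 5.05
position: [0.4397, -0.2811, 0.2256]
ee_rot: [0.884, 0.467, -0.001, -0.002]
wrist_force: [-0.2, -1.3, -3.9]
width: 0.0119
gripper_force: 25.0
```

Run:
```python
from h import *
s=bot.state(); P=s['position']; print(s['clock'],P,s['ee_rot'].round(4),s['joint_positions'].round(3),s['width'],s['gripper_force'],s['wrist_force'],s['torque'])
p,d=snap('side'); z=np.load('side.npz')
x=z['R']@(P+[0,0,-.03])+z['t']; u=int(z['fx']*x[0]/x[2]+z['cx']);v=int(z['fy']*x[1]/x[2]+z['cy']); print(u,v,x[2])
cv2.imwrite('pics/s2.png',cv2.resize(p[max(v-50,0):v+50,u-60:u+60,::-1],None,fx=6,fy=6,interpolation=cv2.INTER_CUBIC)[:600])
W=cloud('side').reshape(-1,3)
for zz in (-.003,): 
    q=W[(np.hypot(W[:,0]-P[0],W[:,1]-P[1])<.05)&(abs(W[:,2]-P[2]-zz)<.003)]
    print(len(q),q[:,:2].min(0)-P[:2],q[:,:2].max(0)-P[:2],cv2.minEnclosingCircle(((q[:,:2]-P[:2])*1000).astype(np.float32)))
```

```text
5.05 [ 0.43967996 -0.28112763  0.22556891] [ 0.8841  0.4673 -0.0012 -0.0017] [ 0.247  0.343  0.291  1.9   -0.121  0.92  -0.002] 0.011933373642641597 24.96901851380244 [-0.18424916 -1.30276925 -3.89005303] [0.01152304 0.08329901 0.02674831]
304 279 0.5784642436444457
252 [-0.02780369 -0.03104808] [0.03218474 0.02576239] ((1.7790619134902954, -0.642761766910553), 31.22172737121582)
```

View pics/s2.png

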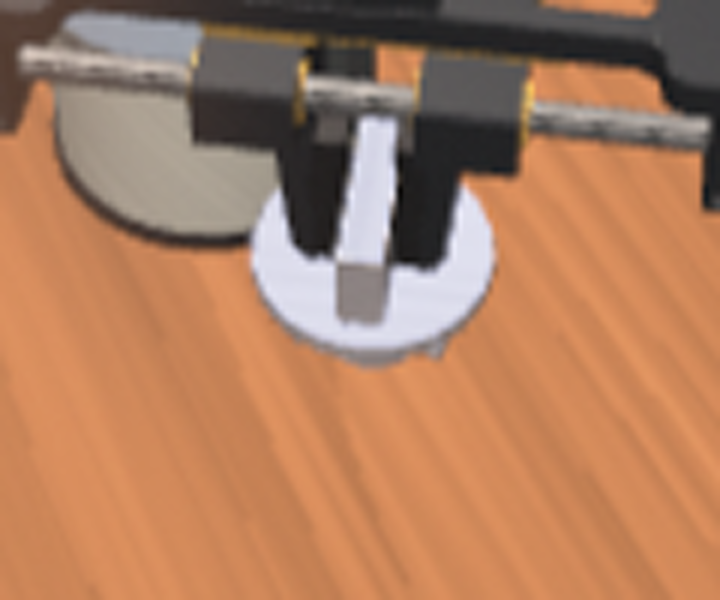

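A lug shows at (435,352), about 60° to the right of the bar's near end, so the lugs lie at 56° mod 120. I'll carry the plug over the neck and turn it 14° anticlockwise, so the lugs come down on the land just before the gaps.

>>> drive_tool:
  series:
    - {"dx": 30,"dy": -13,"dz": 0,"ax": 0,"ay": 0,"az": -3,"fingers": 1}
    - {"dx": 75,"dy": -32,"dz": 0,"ax": 0,"ay": 0,"az": -6,"fingers": 1}
    - {"dx": 120,"dy": -51,"dz": 0,"ax": 0,"ay": 0,"az": -9,"fingers": 1}
    - {"dx": 165,"dy": -70,"dz": 0,"ax": 0,"ay": 0,"az": -12,"fingers": 1}
    - {"dx": 205,"dy": -87,"dz": 0,"ax": 0,"ay": 0,"az": -14,"fingers": 1}
    - {"dx": 222,"dy": -94,"dz": 0,"ax": 0,"ay": 0,"az": -14,"fingers": 1}
    - {"dx": 222,"dy": -94,"dz": 0,"ax": 0,"ay": 0,"az": -14,"fingers": 1}
    - {"dx": 222,"dy": -94,"dz": 0,"ax": 0,"ay": 0,"az": -14,"fingers": 1}

```text
clock: 6.1
position: [0.4877, -0.047, 0.2269]
ee_rot: [0.821, 0.571, -0.001, -0.0]
wrist_force: [-0.7, -0.9, -3.4]
width: 0.0116
gripper_force: 25.0
```

```bash
cat >> h.py <<'E'
from scipy.optimize import least_squares
def outer(n,c0,z0,dz,r,lim=.045):
    """edge circle of known radius r at height z0 from the named saved cloud: outermost points per angular bin"""
    W=cloud(n).reshape(-1,3); c=np.array(c0,float)
    q=W[(np.hypot(W[:,0]-c[0],W[:,1]-c[1])<lim)&(abs(W[:,2]-z0)<dz)]
    for _ in range(4):
        a=np.arctan2(q[:,1]-c[1],q[:,0]-c[0]); rr=np.hypot(q[:,1]-c[1],q[:,0]-c[0])
        b=((a+np.pi)/(2*np.pi)*36).astype(int)%36
        e=np.array([q[b==i][rr[b==i].argmax()] for i in range(36) if (b==i).sum()>1])
        c=least_squares(lambda c:np.hypot(e[:,0]-c[0],e[:,1]-c[1])-r,c,loss='soft_l1',f_scale=.001).x
    return c.round(4),len(e),np.std(np.hypot(e[:,0]-c[0],e[:,1]-c[1])-r).round(4)
E
python3 - <<'E'
from h import *
from scipy.spatial.transform import Rotation as Ro
print('pot side(old)',outer('side',(.488,-.045),.145,.005,.033)) 
p=dict(np.load('side.npz')); 
s=bot.state(); P=s['position']; print(s['clock'],P,Ro.from_quat(s['ee_rot']).as_matrix().round(3).tolist(),s['joint_positions'].round(3),s['torque'])
for n in('side','scene'):
    im,d=snap(n)
    print(n,'flange',outer(n,P[:2],P[2]-.004,.004,.0315),'pot',outer(n,(.488,-.045),.1445,.004,.033))
    z=np.load(n+'.npz')
    x=z['R']@(P+[0,0,-.03])+z['t']; u=int(z['fx']*x[0]/x[2]+z['cx']);v=int(z['fy']*x[1]/x[2]+z['cy']);print(u,v)
    if n=='side': cv2.imwrite('pics/s3.png',cv2.resize(im[v-50:v+70,u-60:u+60,::-1],None,fx=5,fy=5,interpolation=cv2.INTER_CUBIC))
E
```

```text
pot side(old) (array([ 0.491 , -0.0476]), 9, np.float64(0.0017))
6.1 [ 0.48770894 -0.04699123  0.2269222 ] [[0.348, 0.937, -0.002], [0.937, -0.348, -0.001], [-0.001, -0.001, -1.0]] [-0.111  0.28   0.136  1.97  -0.047  0.897 -0.307] [-0.00647679  0.07779739  0.01552456]
side flange (array([ 0.4901, -0.0477]), 26, np.float64(0.0008)) pot (array([ 0.4888, -0.0466]), 36, np.float64(0.0009))
275 186
scene flange (array([ 0.4882, -0.0465]), 21, np.float64(0.0025)) pot (array([ 0.4885, -0.0434]), 36, np.float64(0.0011))
325 149
```

View pics/s3.png

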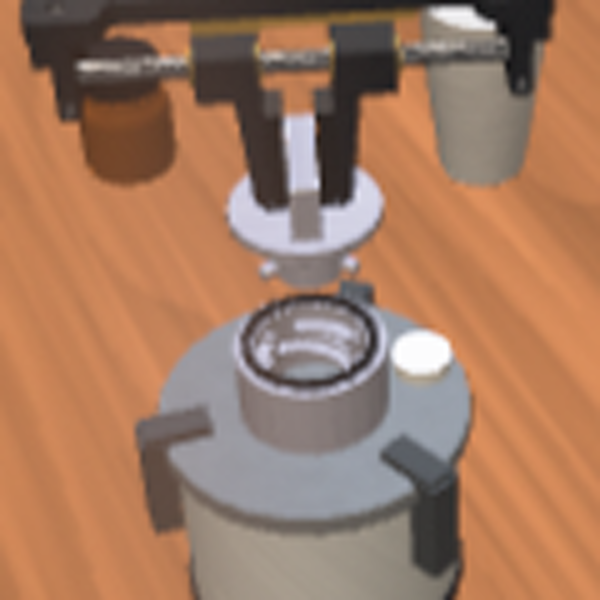

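Both near lugs show at (268,268) and (350,264), symmetric about the bar's near end. This confirms lugs at 70° mod 120. I'll shift by the averaged correction and lower to just above the rim.

>>> drive_tool:
  series:
    - {"dx": 1,"dy": -1,"dz": 12,"ax": 0,"ay": 0,"az": 0,"fingers": 1}
    - {"dx": 1.9,"dy": -1.8,"dz": 26,"ax": 0,"ay": 0,"az": 0,"fingers": 1}
    - {"dx": 1.9,"dy": -1.8,"dz": 37,"ax": 0,"ay": 0,"az": 0,"fingers": 1}
    - {"dx": 1.9,"dy": -1.8,"dz": 37,"ax": 0,"ay": 0,"az": 0,"fingers": 1}
    - {"dx": 1.9,"dy": -1.8,"dz": 37,"ax": 0,"ay": 0,"az": 0,"fingers": 1}

```text
clock: 6.82
position: [0.4876, -0.0433, 0.1908]
ee_rot: [0.821, 0.571, 0.0, 0.0]
wrist_force: [0.1, -0.6, -2.5]
width: 0.0118
gripper_force: 25.0
```

Run:
```python
from h import *
s=bot.state(); P=s['position']; print(s['clock'],P,s['ee_rot'],s['wrist_force'],s['torque'])
for n in('side','scene'):
    im,d=snap(n)
    f=outer(n,P[:2],P[2]-.004,.004,.0315);q=outer(n,(.488,-.045),.1445,.004,.033)
    print(n,'flange',f,'pot',q, 'pot-flange mm',(q[0]-f[0])*1000)
    z=np.load(n+'.npz')
    x=z['R']@(P+[0,0,-.03])+z['t']; u=int(z['fx']*x[0]/x[2]+z['cx']);v=int(z['fy']*x[1]/x[2]+z['cy'])
    if n=='side': a=im[v-35:v+35,u-35:u+35,::-1]
    else: b=im[v-35:v+35,u-35:u+35,::-1]
cv2.imwrite('pics/s4.png',cv2.resize(np.hstack([a,b]),(800,400),interpolation=cv2.INTER_CUBIC))
```

```text
6.825 [ 0.48761169 -0.04327041  0.19079998] [8.20664249e-01 5.71410696e-01 5.31463108e-05 6.88720247e-05] [ 0.07251469 -0.5521789  -2.51957419] [0.02477665 0.03355295 0.00141929]
side flange (array([ 0.4902, -0.0436]), 26, np.float64(0.0007)) pot (array([ 0.4888, -0.0462]), 27, np.float64(0.0014)) pot-flange mm [-1.4 -2.6]
scene flange (array([ 0.4885, -0.0426]), 21, np.float64(0.0028)) pot (array([ 0.4874, -0.0439]), 27, np.float64(0.0014)) pot-flange mm [-1.1 -1.3]
```

View pics/s4.png

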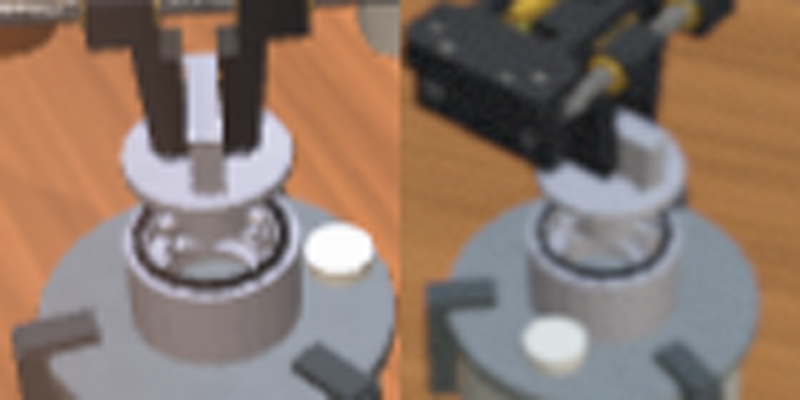

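Flange over the neck at (208,165), neck centre at (213,235). A further 1.5 mm correction is needed, then I'll go in gently.

>>> drive_tool:
  series:
    - {"dx": -1.7,"dy": -0.6,"dz": 3,"ax": 0,"ay": 0,"az": 0,"fingers": 1}
    - {"dx": -1.7,"dy": -0.6,"dz": 8,"ax": 0,"ay": 0,"az": 0,"fingers": 1}
    - {"dx": -1.7,"dy": -0.6,"dz": 11,"ax": 0,"ay": 0,"az": 0,"fingers": 1}
    - {"dx": -1.7,"dy": -0.6,"dz": 14,"ax": 0,"ay": 0,"az": 0,"fingers": 1}
    - {"dx": -1.7,"dy": -0.6,"dz": 16,"ax": 0,"ay": 0,"az": 0,"fingers": 1}
    - {"dx": -1.7,"dy": -0.6,"dz": 16,"ax": 0,"ay": 0,"az": 0,"fingers": 1}

```text
clock: 7.68
position: [0.4862, -0.0446, 0.1745]
ee_rot: [0.821, 0.571, -0.0, -0.0]
wrist_force: [-0.5, -0.7, -3.2]
width: 0.0118
gripper_force: 25.0
```

>>> drive_tool:
  series:
    - {"dx": 0,"dy": 0,"dz": 1.5,"ax": 0,"ay": 0,"az": 0,"fingers": 1}
    - {"dx": 0,"dy": 0,"dz": 3,"ax": 0,"ay": 0,"az": 0,"fingers": 1}
    - {"dx": 0,"dy": 0,"dz": 4,"ax": 0,"ay": 0,"az": 0,"fingers": 1}
    - {"dx": 0,"dy": 0,"dz": 4,"ax": 0,"ay": 0,"az": 0,"fingers": 1}

```text
clock: 8.18
position: [0.4862, -0.0446, 0.1706]
ee_rot: [0.821, 0.571, -0.0, -0.0]
wrist_force: [-1.2, -0.7, -4.1]
width: 0.0116
gripper_force: 25.0
```

>>> drive_tool:
  series:
    - {"dx": 0,"dy": 0,"dz": 0.7,"ax": 0,"ay": 0,"az": 0,"fingers": 1}
    - {"dx": 0,"dy": 0,"dz": 1.3,"ax": 0,"ay": 0,"az": 0,"fingers": 1}
    - {"dx": 0,"dy": 0,"dz": 2,"ax": 0,"ay": 0,"az": 0,"fingers": 1}
    - {"dx": 0,"dy": 0,"dz": 2,"ax": 0,"ay": 0,"az": 0,"fingers": 1}

```text
clock: 8.68
position: [0.4866, -0.0446, 0.1696]
ee_rot: [0.821, 0.571, 0.0, 0.0]
wrist_force: [-3.1, -0.7, 6.9]
width: 0.0119
gripper_force: 25.0
```

Contact at TCP 0.170, which is the land (14 mm). Back it anticlockwise gently with light downforce.

>>> drive_tool:
  series:
    - {"dx": -0.2,"dy": -0.5,"dz": 0,"ax": 0,"ay": 0,"az": -3,"fingers": 1}
    - {"dx": -0.2,"dy": -0.5,"dz": 0,"ax": 0,"ay": 0,"az": -6,"fingers": 1}
    - {"dx": -0.2,"dy": -0.5,"dz": 0,"ax": 0,"ay": 0,"az": -9,"fingers": 1}
    - {"dx": -0.2,"dy": -0.5,"dz": 0,"ax": 0,"ay": 0,"az": -12,"fingers": 1}
    - {"dx": -0.2,"dy": -0.5,"dz": 0,"ax": 0,"ay": 0,"az": -12,"fingers": 1}

```text
clock: 9.3
position: [0.4869, -0.0444, 0.1696]
ee_rot: [0.757, 0.654, 0.001, 0.001]
wrist_force: [-0.1, 1.1, 6.2]
width: 0.0124
gripper_force: 25.0
```

```bash
cat >> h.py <<'E'
from scipy.spatial.transform import Rotation as Ro
def st():
    s=bot.state(); R=Ro.from_quat(s['ee_rot']).as_matrix()
    print(s['clock'],(s['position']*1000).round(2),'F',s['wrist_force'].round(1),'T',s['torque'].round(3),'yaw x',np.degrees(np.arctan2(R[1,0],R[0,0])).round(1),'xt',R[:2,0].round(3),'tilt',R[:2,2].round(4),'j7',s['joint_positions'][6].round(2))
E
python3 -c "
from h import *
st()"
```

```text
9.3 [486.89 -44.42 169.59] F [-0.1  1.1  6.2] T [0.26  0.074 0.006] yaw x 81.7 xt [0.145 0.989] tilt [0.0025 0.0004] j7 -0.11
```

>>> drive_tool:
  series:
    - {"dx": 0,"dy": 0,"dz": 0,"ax": 0,"ay": 0,"az": -3,"fingers": 1}
    - {"dx": 0,"dy": 0,"dz": 0,"ax": 0,"ay": 0,"az": -6,"fingers": 1}
    - {"dx": 0,"dy": 0,"dz": 0,"ax": 0,"ay": 0,"az": -9,"fingers": 1}
    - {"dx": 0,"dy": 0,"dz": 0,"ax": 0,"ay": 0,"az": -12,"fingers": 1}
    - {"dx": 0,"dy": 0,"dz": 0,"ax": 0,"ay": 0,"az": -12,"fingers": 1}

```text
clock: 9.93
position: [0.4858, -0.0448, 0.1686]
ee_rot: [0.684, 0.729, -0.0, 0.0]
wrist_force: [1.1, -0.2, -3.2]
width: 0.0117
gripper_force: 25.0
```

```bash
python3 -c "
from h import *
st()"
```

```text
9.925 [485.77 -44.79 168.56] F [ 1.1 -0.2 -3.2] T [-0.073 -0.237  0.01 ] yaw x 93.6 xt [-0.063  0.998] tilt [ 0.0001 -0.0002] j7 0.08
```

The force is gone, so the lugs are over the gaps. Turn a few degrees more and lower.

>>> drive_tool:
  series:
    - {"dx": 0,"dy": 0,"dz": 0,"ax": 0,"ay": 0,"az": -3,"fingers": 1}
    - {"dx": 0,"dy": 0,"dz": 1,"ax": 0,"ay": 0,"az": -5,"fingers": 1}
    - {"dx": 0,"dy": 0,"dz": 2,"ax": 0,"ay": 0,"az": -5,"fingers": 1}
    - {"dx": 0,"dy": 0,"dz": 3,"ax": 0,"ay": 0,"az": -5,"fingers": 1}
    - {"dx": 0,"dy": 0,"dz": 4,"ax": 0,"ay": 0,"az": -5,"fingers": 1}
    - {"dx": 0,"dy": 0,"dz": 4,"ax": 0,"ay": 0,"az": -5,"fingers": 1}

```text
clock: 10.68
position: [0.4856, -0.0446, 0.1646]
ee_rot: [0.652, 0.759, -0.0, -0.0]
wrist_force: [-0.2, 0.1, -2.3]
width: 0.0117
gripper_force: 25.0
```

```bash
python3 -c "
from h import *
st()"
```

```text
10.675 [485.63 -44.63 164.6 ] F [-0.2  0.1 -2.3] T [-0.012 -0.004  0.066] yaw x 98.7 xt [-0.151  0.989] tilt [-0.0002 -0.0001] j7 0.16
```

>>> drive_tool:
  series:
    - {"dx": 0,"dy": 0,"dz": 1,"ax": 0,"ay": 0,"az": 0,"fingers": 1}
    - {"dx": 0,"dy": 0,"dz": 2,"ax": 0,"ay": 0,"az": 0,"fingers": 1}
    - {"dx": 0,"dy": 0,"dz": 2.5,"ax": 0,"ay": 0,"az": 0,"fingers": 1}
    - {"dx": 0,"dy": 0,"dz": 3,"ax": 0,"ay": 0,"az": 0,"fingers": 1}
    - {"dx": 0,"dy": 0,"dz": 3,"ax": 0,"ay": 0,"az": 0,"fingers": 1}

```text
clock: 11.3
position: [0.4857, -0.0446, 0.1617]
ee_rot: [0.651, 0.759, -0.0, -0.0]
wrist_force: [-0.1, 0.2, -3.0]
width: 0.0118
gripper_force: 25.0
```

```bash
python3 -c "
from h import *
st()"
```

```text
11.3 [485.71 -44.59 161.69] F [-0.1  0.2 -3. ] T [ 0.006  0.021 -0.081] yaw x 98.7 xt [-0.151  0.988] tilt [-0. -0.] j7 0.16
```

>>> drive_tool:
  series:
    - {"dx": 0,"dy": 0,"dz": 0.7,"ax": 0,"ay": 0,"az": 0,"fingers": 1}
    - {"dx": 0,"dy": 0,"dz": 1.4,"ax": 0,"ay": 0,"az": 0,"fingers": 1}
    - {"dx": 0,"dy": 0,"dz": 1.8,"ax": 0,"ay": 0,"az": 0,"fingers": 1}
    - {"dx": 0,"dy": 0,"dz": 1.8,"ax": 0,"ay": 0,"az": 0,"fingers": 1}

```text
clock: 11.8
position: [0.4858, -0.0447, 0.1601]
ee_rot: [0.651, 0.759, 0.0, 0.0]
wrist_force: [-0.3, -0.4, -0.5]
width: 0.012
gripper_force: 25.0
```

```bash
python3 -c "
from h import *
st()"
```

```text
11.8 [485.83 -44.69 160.14] F [-0.3 -0.4 -0.5] T [ 0.02   0.209 -0.021] yaw x 98.7 xt [-0.151  0.989] tilt [ 0.0002 -0.    ] j7 0.16
```

Dropped (flange about 4 mm up). Now screw clockwise with a firmer grip, following down.

>>> drive_tool:
  grip_force: 45
  series:
    - {"dx": 0,"dy": 0,"dz": 0,"ax": 0,"ay": 0,"az": 3,"fingers": 1}
    - {"dx": 0,"dy": 0,"dz": 0.3,"ax": 0,"ay": 0,"az": 6,"fingers": 1}
    - {"dx": 0,"dy": 0,"dz": 0.5,"ax": 0,"ay": 0,"az": 10,"fingers": 1}
    - {"dx": 0,"dy": 0,"dz": 0.7,"ax": 0,"ay": 0,"az": 14,"fingers": 1}
    - {"dx": 0,"dy": 0,"dz": 0.9,"ax": 0,"ay": 0,"az": 18,"fingers": 1}
    - {"dx": 0,"dy": 0,"dz": 0.9,"ax": 0,"ay": 0,"az": 18,"fingers": 1}

```text
clock: 12.55
position: [0.4857, -0.0445, 0.1589]
ee_rot: [0.762, 0.648, -0.0, -0.0]
wrist_force: [-0.3, 0.2, -3.5]
width: 0.0116
gripper_force: 45.0
```

```bash
python3 -c "
from h import *
st()"
```

```text
12.55 [485.65 -44.54 158.88] F [-0.3  0.2 -3.5] T [-0.028  0.032  0.018] yaw x 80.7 xt [0.161 0.987] tilt [-0.0002 -0.0001] j7 -0.12
```

>>> drive_tool:
  series:
    - {"dx": 0,"dy": 0,"dz": 0.2,"ax": 0,"ay": 0,"az": 4,"fingers": 1}
    - {"dx": 0,"dy": 0,"dz": 0.4,"ax": 0,"ay": 0,"az": 8,"fingers": 1}
    - {"dx": 0,"dy": 0,"dz": 0.6,"ax": 0,"ay": 0,"az": 12,"fingers": 1}
    - {"dx": 0,"dy": 0,"dz": 0.8,"ax": 0,"ay": 0,"az": 16,"fingers": 1}
    - {"dx": 0,"dy": 0,"dz": 1.0,"ax": 0,"ay": 0,"az": 20,"fingers": 1}
    - {"dx": 0,"dy": 0,"dz": 1.0,"ax": 0,"ay": 0,"az": 20,"fingers": 1}

```text
clock: 13.3
position: [0.4863, -0.0447, 0.1584]
ee_rot: [0.862, 0.506, 0.0, 0.0]
wrist_force: [0.9, -0.0, 0.9]
width: 0.0112
gripper_force: 45.0
```

```bash
python3 -c "
from h import *
st()"
```

```text
13.3 [486.32 -44.73 158.43] F [ 0.9 -0.   0.9] T [-0.072  0.067 -0.049] yaw x 60.8 xt [0.488 0.873] tilt [ 0.0013 -0.0002] j7 -0.43
```

>>> drive_tool:
  series:
    - {"dx": 0,"dy": 0,"dz": 0.2,"ax": 0,"ay": 0,"az": 4,"fingers": 1}
    - {"dx": 0,"dy": 0,"dz": 0.4,"ax": 0,"ay": 0,"az": 8,"fingers": 1}
    - {"dx": 0,"dy": 0,"dz": 0.6,"ax": 0,"ay": 0,"az": 12,"fingers": 1}
    - {"dx": 0,"dy": 0,"dz": 0.8,"ax": 0,"ay": 0,"az": 16,"fingers": 1}
    - {"dx": 0,"dy": 0,"dz": 0.8,"ax": 0,"ay": 0,"az": 16,"fingers": 1}

```text
clock: 13.92
position: [0.4862, -0.0446, 0.1572]
ee_rot: [0.924, 0.382, 0.0, 0.0]
wrist_force: [2.3, -0.4, -2.9]
width: 0.0115
gripper_force: 45.0
```

```bash
python3 -c "
from h import *
st()"
```

```text
13.925 [486.24 -44.61 157.23] F [ 2.3 -0.4 -2.9] T [ 0.036 -0.351  0.064] yaw x 44.9 xt [0.709 0.705] tilt [ 0.001  -0.0002] j7 -0.67
```

>>> drive_tool:
  series:
    - {"dx": 0,"dy": 0,"dz": 0.2,"ax": 0,"ay": 0,"az": 4,"fingers": 1}
    - {"dx": 0,"dy": 0,"dz": 0.4,"ax": 0,"ay": 0,"az": 8,"fingers": 1}
    - {"dx": 0,"dy": 0,"dz": 0.6,"ax": 0,"ay": 0,"az": 12,"fingers": 1}
    - {"dx": 0,"dy": 0,"dz": 0.6,"ax": 0,"ay": 0,"az": 12,"fingers": 1}

```text
clock: 14.42
position: [0.486, -0.0446, 0.1563]
ee_rot: [0.959, 0.283, 0.0, 0.0]
wrist_force: [3.4, -1.1, -8.6]
width: 0.0118
gripper_force: 45.0
```

```bash
python3 -c "
from h import *
st()"
```

```text
14.425 [486.04 -44.59 156.31] F [ 3.4 -1.1 -8.6] T [-0.074 -0.847  0.095] yaw x 32.9 xt [0.84  0.543] tilt [ 0.0006 -0.0003] j7 -0.85
```

>>> drive_tool:
  series:
    - {"dx": 0.2,"dy": 0.1,"dz": 0.5,"ax": 0,"ay": 0,"az": 3,"fingers": 1}
    - {"dx": 0.2,"dy": 0.1,"dz": 0.8,"ax": 0,"ay": 0,"az": 6,"fingers": 1}
    - {"dx": 0.2,"dy": 0.1,"dz": 1.0,"ax": 0,"ay": 0,"az": 9,"fingers": 1}
    - {"dx": 0.2,"dy": 0.1,"dz": 1.0,"ax": 0,"ay": 0,"az": 9,"fingers": 1}

```text
clock: 14.92
position: [0.4862, -0.0447, 0.1557]
ee_rot: [0.978, 0.207, 0.0, 0.0]
wrist_force: [1.7, -1.0, -2.9]
width: 0.0119
gripper_force: 45.4
```

```bash
python3 -c "
from h import *
st()"
```

```text
14.925 [486.16 -44.69 155.73] F [ 1.7 -1.  -2.9] T [-0.15  -0.413  0.58 ] yaw x 23.9 xt [0.914 0.405] tilt [ 0.0004 -0.0004] j7 -0.98
```

The torque rose to 0.58 N m and the total drop is 14.2 mm, so the plug is home. Relax, release, retreat upward.

>>> drive_tool:
  grip_force: 10
  series:
    - {"dx": 0,"dy": 0,"dz": 0,"ax": 0,"ay": 0,"az": -0.6,"fingers": 1}
    - {"dx": 0,"dy": 0,"dz": -0.3,"ax": 0,"ay": 0,"az": -0.6,"fingers": 0.6}
    - {"dx": 0,"dy": 0,"dz": -0.3,"ax": 0,"ay": 0,"az": -0.6,"fingers": 0.5}
    - {"dx": 0,"dy": 0,"dz": -0.3,"ax": 0,"ay": 0,"az": -0.6,"fingers": 0.4}
    - {"dx": 0,"dy": 0,"dz": -0.3,"ax": 0,"ay": 0,"az": -0.6,"fingers": 0.4}
    - {"dx": 0,"dy": 0,"dz": -0.3,"ax": 0,"ay": 0,"az": -0.6,"fingers": 0.4}

```text
clock: 15.68
position: [0.4859, -0.0446, 0.1559]
ee_rot: [0.978, 0.211, -0.0, -0.0]
wrist_force: [0.1, 0.3, -0.5]
width: 0.053
gripper_force: 0.0
```

>>> drive_tool:
  series:
    - {"dx": 0,"dy": 0,"dz": -10,"ax": 0,"ay": 0,"az": 0,"fingers": 0.4}
    - {"dx": 0,"dy": 0,"dz": -30,"ax": 0,"ay": 0,"az": 0,"fingers": 0.4}
    - {"dx": 0,"dy": 0,"dz": -60,"ax": 0,"ay": 0,"az": 0,"fingers": 0.4}
    - {"dx": 0,"dy": 0,"dz": -90,"ax": 0,"ay": 0,"az": 0,"fingers": 0.4}
    - {"dx": 0,"dy": 0,"dz": -90,"ax": 0,"ay": 0,"az": 0,"fingers": 0.4}
    - {"dx": 0,"dy": 0,"dz": -90,"ax": 0,"ay": 0,"az": 0,"fingers": 0.4}

```text
clock: 16.42
position: [0.4856, -0.0445, 0.2457]
ee_rot: [0.978, 0.211, -0.0, -0.0]
wrist_force: [-0.0, 0.3, -0.0]
width: 0.0528
gripper_force: 0.0
```

Run:
```python
from h import *
st()
for n in('side','wrist'):
    im,d=snap(n); W=cloud(n).reshape(-1,3)
    near=np.hypot(W[:,0]-.487,W[:,1]+.0447)<.045
    for lo,hi in((.143,.16),(.17,.185)):
        q=W[near&(W[:,2]>lo)&(W[:,2]<hi)]
        if len(q)>9: print(n,lo,len(q),np.median(q,0).round(4),cv2.minAreaRect((q[:,:2]*1000).astype(np.float32)))
    q=W[near&(W[:,2]>.148)&(W[:,2]<.155)]
    if len(q)>9:
        A=np.c_[q[:,:2]-q[:,:2].mean(0),np.ones(len(q))]; print('flange plane',np.linalg.lstsq(A,q[:,2],rcond=None)[0])
    if n=='side': cv2.imwrite('pics/s5.png',cv2.resize(im[150:280,210:350,::-1],None,fx=4,fy=4,interpolation=cv2.INTER_CUBIC))
```

```text
16.425 [485.57 -44.51 245.66] F [-0.   0.3 -0. ] T [-0.     0.068  0.067] yaw x 24.3 xt [0.911 0.412] tilt [-0.0004  0.0001] j7 -1.04
side 0.143 396 [ 0.4865 -0.0581  0.1496] ((486.6794128417969, -50.83702087402344), (57.06496810913086, 63.76221466064453), 58.123756408691406)
side 0.17 122 [ 0.4881 -0.0471  0.1751] ((488.6317138671875, -45.383262634277344), (50.72054672241211, 12.814409255981445), 26.634891510009766)
flange plane [-0.00462258  0.01008886  0.1499546 ]
wrist 0.143 3489 [ 0.4905 -0.041   0.1505] ((487.6181945800781, -43.35094451904297), (62.98342514038086, 65.49605560302734), 26.07369613647461)
wrist 0.17 983 [ 0.4875 -0.043   0.1765] ((486.2073059082031, -43.72802734375), (49.479217529296875, 11.978999137878418), 25.594629287719727)
flange plane [ 0.00015469 -0.00083172  0.15053944]
```

View pics/s5.png

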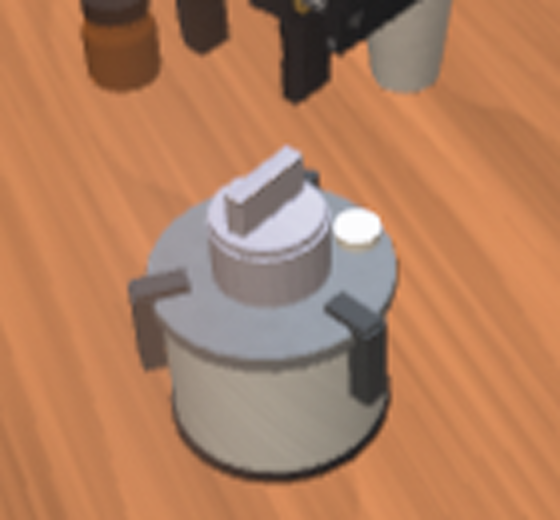

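The plug sits flat on the rim at (270,220). Flange top is 0.1505 m (0.151 expected at home), level and centred, and the gripper is clear.

```bash
python3 -c "
from plant import bot
print(bot.hand_in())"
```

```text
the job is handed in; nothing more can be done
None
```

The plug is screwed home in the pot's neck, measured level and centred with its flange flat on the rim, and it is released; I handed the job in at about 16.5 s, and no verdict came back.

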